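# Find the softest spring mount and push its reject tag down

### The arm

A 6-joint arm with a two-finger parallel gripper is mounted at the origin on a cart in front of the work surface, level with it; the furniture and walls round the work are solid. World frame = base frame: x ahead of the robot, y to its left, z up, the work surface at z = 0. Lengths are in mm, angles in rad, forces in N, time in s.
With the tool pointing down it reaches from about 350 to 800 mm from the base axis. Payload 7.3 kg.
Tool frame: the origin (TCP) lies midway between the tips of the shut fingers; the grasp point (between the pads) lies behind it (arm.pinch_z is the z of the grasp point in the tool frame, in mm); z points along the fingers, y is the line along which they close (so a half turn about z gives the same grasp; the last joint's range is limited). The gripper opens to 85 mm and grips with 20 to 120 N. Pads are 22 mm wide; open, the fingers measure 114 mm over their backs; the gripper's body (76 mm by 85 mm) begins 54 mm behind the grasp point. The pads swing forward as they close: fully open they stand 13 mm farther back than shut.
Start: joints at [-1.494, 0.342, 1.524, -0, 1.275, -0.146], TCP at [116.026, -512.04, 206.922] pointing down, gripper open.
Joint ranges: [-2.53, 2.53], [-0.77, 2.02], [0.04, 2.7], [-1, 4.14], [0.28, 2.66], [-3.11, 3.11]. Speed limits (rad/s): [2.57, 2.57, 3.14, 3.14, 3.14, 3.14].

### API

Orientations are given as [roll, pitch, yaw] about the fixed x, y, z axes, in that order (R = Rz(yaw) Ry(pitch) Rx(roll)).
In Python, from workcell import arm, optics, status gives the robot as it stands. Calls block until the motion is done:
- arm.move_to(position, orientation): joint-space move of the TCP to a pose.
- arm.movel(position, rot=None, max_speed=150, threshold=None): straight line of the TCP; rot=None keeps the orientation; max_speed is the mean speed in mm/s. With threshold (N) it stops when the force on the tool has changed by that much, and returns True; else False.
- arm.move_joints(angles): joint-space move.
- arm.set_gripper(opening): finger opening in mm; the grip force is fixed at half the most; returns when the fingers have stopped.
- arm.hold(seconds).
- arm.ik(position, orientation): joint angles nearest the present ones, or None.
- optics.camera(name): name is "side" or "top" or "wrist"; returns (picture, depth): 480x640x3 uint8, red, green, blue; 480x640 float32, mm along the optical axis (not along the pixel's ray), 0 where there is no reading.
- optics.camera_params(name): a dict with "fovy" (degrees; the focal length in pixels is half the picture's height over the tangent of half this angle, whatever the lens; pixels are square), "cx", "cy" (the principal point, pixels), "eye" and "rotation" of the camera in the world. Camera axes: x right, y up, looking along -z (the intrinsics and any distortion apply to the point x, -y, -z); pixel columns grow to the right and rows downward; lengths in mm; the calibration is good to about 2 mm. The wrist camera is an equidistant fisheye: a pixel r from the principal point sees the ray r / f radians off the axis. A picture is of the moment at which its call begins: read the wrist's pose just before it. camera_params takes no time and is no camera call; for the wrist camera it gives the pose at the moment of the call.
A pose or a line that the arm cannot do raises arm.Unreachable and nothing moves.
- arm.finish_job(): hands the job in; it is judged then, once.
Readings, each from a call of its own:
- status.get_clock(): time.
- status.get_qpos(): joint angles.
- status.get_joint_vel(): joint speeds.
- status.get_tau(): joint torques, N m.
- status.get_tcp_pos(): TCP position.
- status.get_ee_rot(): TCP orientation.
- status.get_wrist_force(): force on the tool from outside, world axes, zero at the start.
- status.get_ft_torque(): the same for the moment, N m.
- status.get_opening(): finger opening in mm.
- status.get_grip_force(): force on a finger pad.
Only numpy, scipy, OpenCV 4.12 (cv2) and the standard library are available. Lean on these libraries where they do the work, as an engineer would, in place of code of your own. Each camera call takes 0.05 s, during which the arm holds its last target. There are 200 camera calls.

### The job

Three spring mounts stand side by side on the checking plate: working from left to right, press each round pad down by at least half a centimetre and let it spring back, to feel which spring is the softest. Then push the red tag in front of the softest one fully down, leaving the other two tags up. Use fingertips only: pinch, pull or pick up nothing, and leave the loose things around where they lie.

Things in the scene. Friction and masses are not known exactly. Their poses are not given: they have to be found in the camera images.
- check_plate: dark steel checking plate fixed to the bench, 160 mm (its x, depth) by 300 mm (its y, width), 12 mm thick; origin at the centre of its underside on the bench top (z = 0); its x axis points away from the robot (turned by up to 0.22 rad), y to the robot's left, z up. Three outwardly identical spring mounts stand on it side by side, 90 mm apart; everything on the mounts is below 60 mm
- place_left (a point): point on the top face of the plate under the pad of the left mount (seen from the robot), at plate x = 15 mm, y = 90 mm; whichever mount stands at this place has its pad straight above this point
- place_middle (a point): point on the top face of the plate under the pad of the middle mount (seen from the robot), at plate x = 15 mm, y = 0 mm; whichever mount stands at this place has its pad straight above this point
- place_right (a point): point on the top face of the plate under the pad of the right mount (seen from the robot), at plate x = 15 mm, y = -90 mm; whichever mount stands at this place has its pad straight above this point
- pad_a_top (a point): centre of the top of the pad of mount a: a round blue cap with a black rubber top, 39 mm across (rubber 35 mm), on a coil spring; 58 mm above the bench when free. Which of the three places mount a stands in changes from run to run. Press it straight down with closed fingertips; it springs back when released
- pad_a (a joint): how far the pad of mount a is pressed down, m: 0 free, 0.015 at the stop. All three springs are slightly preloaded and linear and clearly different; pressing a pad 10 mm takes between about 2 and 10 N, depending on the spring
- tag_a_top (a point): centre of the top of the red tag of mount a: a head 26 (x) x 32 (y) x 8 mm with a face plate on its front, 70 mm in front of (nearer the robot than, along plate -x) the pad of the same mount; top 57 mm above the bench when up, 42 mm when fully down (only the softest mount's tag gets there). The tags start up, and stay where they are pushed
- tag_a (a joint): how far the tag of mount a is pushed down, m: 0 up; slides stiffly (about 2.5 N of friction), has no spring and stays down. An interlock lets only the tag of the softest mount go fully down (0.015); the tag of a firmer mount jams part-way at 0.009, and pushing it is the mistake to avoid
- pad_b_top (a point): centre of the top of the pad of mount b: a round blue cap with a black rubber top, 39 mm across (rubber 35 mm), on a coil spring; 58 mm above the bench when free. Which of the three places mount b stands in changes from run to run. Press it straight down with closed fingertips; it springs back when released
- pad_b (a joint): how far the pad of mount b is pressed down, m: 0 free, 0.015 at the stop. All three springs are slightly preloaded and linear and clearly different; pressing a pad 10 mm takes between about 2 and 10 N, depending on the spring
- tag_b_top (a point): centre of the top of the red tag of mount b: a head 26 (x) x 32 (y) x 8 mm with a face plate on its front, 70 mm in front of (nearer the robot than, along plate -x) the pad of the same mount; top 57 mm above the bench when up, 42 mm when fully down (only the softest mount's tag gets there). The tags start up, and stay where they are pushed
- tag_b (a joint): how far the tag of mount b is pushed down, m: 0 up; slides stiffly (about 2.5 N of friction), has no spring and stays down. An interlock lets only the tag of the softest mount go fully down (0.015); the tag of a firmer mount jams part-way at 0.009, and pushing it is the mistake to avoid
- pad_c_top (a point): centre of the top of the pad of mount c: a round blue cap with a black rubber top, 39 mm across (rubber 35 mm), on a coil spring; 58 mm above the bench when free. Which of the three places mount c stands in changes from run to run. Press it straight down with closed fingertips; it springs back when released
- pad_c (a joint): how far the pad of mount c is pressed down, m: 0 free, 0.015 at the stop. All three springs are slightly preloaded and linear and clearly different; pressing a pad 10 mm takes between about 2 and 10 N, depending on the spring
- tag_c_top (a point): centre of the top of the red tag of mount c: a head 26 (x) x 32 (y) x 8 mm with a face plate on its front, 70 mm in front of (nearer the robot than, along plate -x) the pad of the same mount; top 57 mm above the bench when up, 42 mm when fully down (only the softest mount's tag gets there). The tags start up, and stay where they are pushed
- tag_c (a joint): how far the tag of mount c is pushed down, m: 0 up; slides stiffly (about 2.5 N of friction), has no spring and stays down. An interlock lets only the tag of the softest mount go fully down (0.015); the tag of a firmer mount jams part-way at 0.009, and pushing it is the mistake to avoid
- test_weight: loose steel 100 g check weight, a cylinder 22 mm across and 37 mm high with a knob, standing on the plate behind the pads; origin at the centre of its underside
- shim_olive: loose olive setting block 18 x 34 x 9 mm lying on the plate behind the pads; origin at the centre of its underside
- ring_gauge: loose steel setting ring 48 mm across, 14 mm high, lying on the bench; origin at the centre of its underside
- tape_roll: loose roll of grey cloth tape 66 mm across, 24 mm high, lying on the bench; origin at the centre of its underside
- eraser: loose eraser 20 x 42 x 12 mm in a blue sleeve, lying on the bench; origin at the centre of its underside
- screwdriver: loose screwdriver 153 mm long with a 19 mm amber handle, lying on the bench; origin in the middle of its length, on its underside

How it is judged (in metres and radians):
On the way, in this order (a step that is already met when the one before it is completed fails the run):
1. the left pad is pressed down at least 5 mm (((horizontal distance between pad_a_top and place_left below 0.03 m and value of joint pad_a above 0.0045 m) or (horizontal distance between pad_b_top and place_left below 0.03 m and value of joint pad_b above 0.0045 m) or (horizontal distance between pad_c_top and place_left below 0.03 m and value of joint pad_c above 0.0045 m)) and value of joint each of tag_a, tag_b, tag_c below 0.003 m), for 0.05 s.
2. the middle pad is pressed down at least 5 mm (((horizontal distance between pad_a_top and place_middle below 0.03 m and value of joint pad_a above 0.0045 m) or (horizontal distance between pad_b_top and place_middle below 0.03 m and value of joint pad_b above 0.0045 m) or (horizontal distance between pad_c_top and place_middle below 0.03 m and value of joint pad_c above 0.0045 m)) and value of joint each of tag_a, tag_b, tag_c below 0.003 m), for 0.05 s.
3. the right pad is pressed down at least 5 mm (((horizontal distance between pad_a_top and place_right below 0.03 m and value of joint pad_a above 0.0045 m) or (horizontal distance between pad_b_top and place_right below 0.03 m and value of joint pad_b above 0.0045 m) or (horizontal distance between pad_c_top and place_right below 0.03 m and value of joint pad_c above 0.0045 m)) and value of joint each of tag_a, tag_b, tag_c below 0.003 m), for 0.05 s.
4. the tag of the softest mount is fully down, the other two are up (((value of joint tag_a above 0.012 m and value of joint each of tag_b, tag_c below 0.003 m) or (value of joint tag_b above 0.012 m and value of joint each of tag_a, tag_c below 0.003 m) or (value of joint tag_c above 0.012 m and value of joint each of tag_a, tag_b below 0.003 m))), for 0.2 s.
At the end, for the whole second after the job is handed in: the tag of the softest mount, the only one that can go that far, is down by at least 12 of its 15 mm, the other two tags are up (within 3 mm), all three pads have sprung back (within 2 mm), and each loose thing is within 20 mm of where it was (((value of joint tag_a above 0.012 m and value of joint each of tag_b, tag_c below 0.003 m) or (value of joint tag_b above 0.012 m and value of joint each of tag_a, tag_c below 0.003 m) or (value of joint tag_c above 0.012 m and value of joint each of tag_a, tag_b below 0.003 m)) and value of joint each of pad_a, pad_b, pad_c below 0.002 m and distance of each of test_weight, shim_olive, ring_gauge, tape_roll, eraser, screwdriver from where it was at the start of the episode below 0.02 m); the robot touches nothing.
It fails at once if a tag is pulled back up ((value of joint tag_a between 0.003 and 0.0085 m and velocity of joint tag_a below -0.02 m/s) or (value of joint tag_b between 0.003 and 0.0085 m and velocity of joint tag_b below -0.02 m/s) or (value of joint tag_c between 0.003 and 0.0085 m and velocity of joint tag_c below -0.02 m/s)).
It fails at once if a loose thing is lifted, carried or knocked away (moved more than 20 mm) (distance of any of test_weight, shim_olive, ring_gauge, tape_roll, eraser, screwdriver from where it was at the start of the episode above 0.02 m).
It also fails if it takes over 45 s, if anything falls off the work surface, if the arm or the gripper's body presses on something with over 40 N, if the wrist force passes 120 N, or if a joint passes its speed limit or range.

## Working session

There is one attempt and no reset: what is moved stays moved. The work goes in short steps, each a Python script; the robot and the scene stay as the last script left them, time stands still between calls to the robot, and variables do not carry over. Pictures are saved under pics/ and viewed, at most 10 in all, crops included, and the job is handed in when it is done.

```bash
mkdir -p pics; python3 - <<'E'
from workcell import arm, optics, status
import cv2,numpy as np
for n in("top","side"):
    p,d=optics.camera(n); cv2.imwrite(f"pics/{n}.png",p[:,:,::-1]); np.savez(f"{n}.npz",p=p,d=d); print(n,optics.camera_params(n))
print(status.get_tcp_pos(),status.get_ee_rot(),status.get_clock(),status.get_wrist_force(),arm.pinch_z)
E
```

```text
top {'fovy': 44.48602158920494, 'cx': 322.6279171964702, 'cy': 233.87564437347442, 'eye': array([ 268.73174619,   15.97707929, 1438.67294283]), 'rotation': array([ 0.19660478,  0.01012731, -1.57142422])}
side {'fovy': 57.34401253847973, 'cx': 321.26129780539975, 'cy': 238.63477797305845, 'eye': array([  516.74927781, -1005.6590262 ,   724.5882539 ]), 'rotation': array([0.99721721, 0.00602054, 0.00466552])}
[ 116.00044255 -511.62396917  206.28553026] [-3.14020758e+00 -1.93908053e-04  2.22815315e-01] 0.1 [-0.05603538  0.84364161 -0.07975297] -18.700000000000003
```

View pics/top.png

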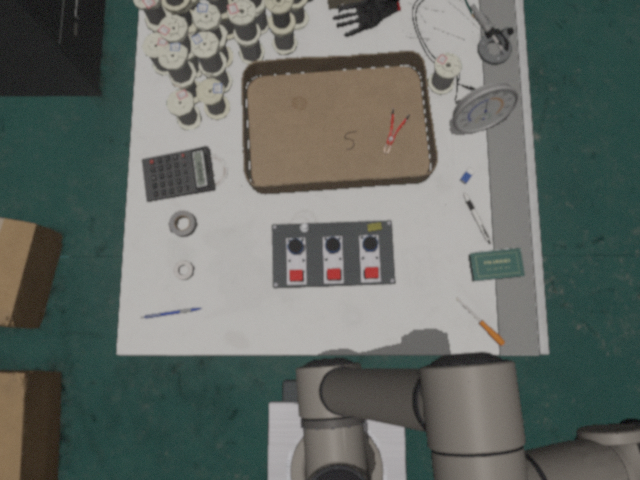

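View pics/side.png

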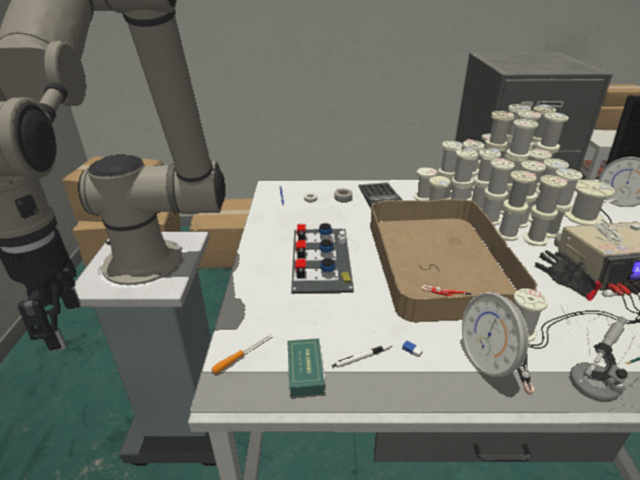

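The top view shows the plate at about (273–395, 222–287). The pads are near (295,245), (333,244) and (371,242), and the red tags near (296,276), (334,274) and (371,272). The side view shows the same mounts at about x 295–335, y 225–275. The screwdriver lies away to the right at (480,322) in the top view.

```bash
cat > h.py <<'E'
import numpy as np,cv2
from scipy.spatial.transform import Rotation as R
from workcell import arm, optics, status
def ray(n,uv,z):
    P=optics.camera_params(n); f=240/np.tan(np.radians(P['fovy']/2))
    uv=np.atleast_2d(uv); d=np.c_[(uv[:,0]-P['cx'])/f,-(uv[:,1]-P['cy'])/f,-np.ones(len(uv))]
    d=R.from_euler('xyz',P['rotation']).apply(d); e=P['eye']
    return e+d*((z-e[2])/d[:,2])[:,None]
def blobs(m,lo,hi):
    n,l,s,c=cv2.connectedComponentsWithStats(m.astype(np.uint8))
    return [(c[i].round(2),s[i].tolist()) for i in range(1,n) if lo<s[i,4]<hi]
E
python3 - <<'E'
from h import *
def fit(n,box,zr):
    p=np.load(n+'.npz')['p'].astype(int); x0,y0,x1,y1=box
    q=np.zeros_like(p)+128; q[y0:y1,x0:x1]=p[y0:y1,x0:x1]
    r,g,b=q[...,0],q[...,1],q[...,2]
    red=blobs((r>120)&(g<90)&(b<90),15,600)
    dk=blobs((r<45)&(g<60)&(b<90),60,800)
    for nm,L,z in(("red",red,57),("pad",dk,57)):
        for c,s in L: print(n,nm,c,s,ray(n,c,z)[0].round(1))
fit("top",(278,226,390,284),0); fit("side",(294,220,350,290),0)
for n,bx in(("top",(265,215,405,295)),("side",(285,215,360,300))):
    p=np.load(n+'.npz')['p']; x0,y0,x1,y1=bx
    o=cv2.resize(p[y0:y1,x0:x1],None,fx=5,fy=5,interpolation=0)
    cv2.imwrite(f"pics/{n}c.png",o[:,:,::-1])
print(ray("top",[[273,222],[393,221],[395,286],[273,288]],12).round(1))
E
```

```text
top red [333.52 273.94] [327, 269, 14, 11, 144] [447.1   4.1  57. ]
top red [371.09 272.5 ] [365, 268, 13, 10, 128] [450.4 -84.9  57. ]
top red [295.91 275.37] [290, 271, 13, 10, 126] [443.9  93.1  57. ]
side red [300.91 227.62] [297, 225, 9, 6, 45] [448.2  87.2  57. ]
side red [300.52 243.78] [295, 240, 11, 8, 73] [450.9   1.8  57. ]
side red [300.18 262.41] [295, 258, 11, 9, 88] [453.9 -85.4  57. ]
side pad [324.93 229.09] [319, 225, 12, 9, 74] [518.3  78.7  57. ]
side pad [326.19 246.06] [320, 241, 13, 11, 98] [521.5  -9.7  57. ]
side pad [327.21 265.14] [321, 259, 14, 13, 107] [523.7 -97.6  57. ]
[[ 583.4  153.9   12. ]
 [ 585.1 -144.8   12. ]
 [ 423.1 -145.8   12. ]
 [ 418.8  151.2   12. ]]
```

View pics/topc.png

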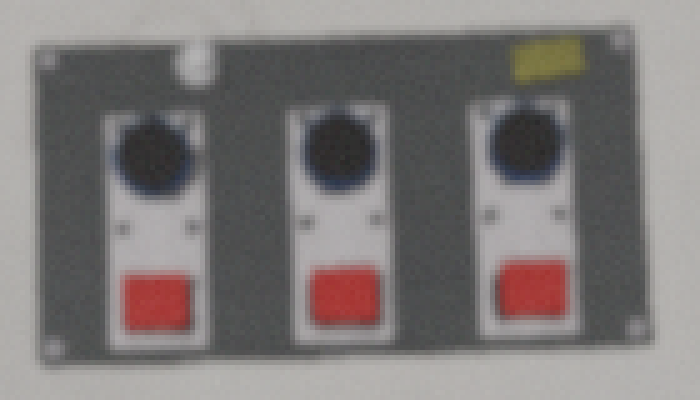

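The crop shows three pads at crop pixels (154,157), (340,151) and (527,146), with the tags directly in front of them. The weight at (194,66) and the olive block at (548,59) are well behind. Plate yaw is about 0.037 rad. Next I press the pads.

```bash
cat >> h.py <<'E'
YAW=0.0365; T=np.array([448.5,3.7]); ex=np.array([np.cos(YAW),np.sin(YAW)]); ey=np.array([-ex[1],ex[0]])
ROT=[np.pi,0,YAW]
def pos(dx,dy,z): return [*(T+dx*ex+dy*ey),z]
def fz(): return np.mean([status.get_wrist_force()[2] for _ in range(5)])
E
python3 - <<'E'
from h import *
print(ray("top",[[295.4,246.0],[332.6,244.8],[370,243.8]],58).round(1),[np.round(pos(70,d,58),1) for d in(90,0,-90)])
arm.set_gripper(0)
arm.move_to(pos(70,90,180),ROT)
for d in(90,0,-90):
    arm.movel(pos(70,d,75),ROT,max_speed=150); arm.hold(.2); f0=status.get_wrist_force()
    for z in(54,51,48.5):
        arm.movel(pos(70,d,z),max_speed=30); arm.hold(.25)
        print(d,z,status.get_tcp_pos().round(2),(status.get_wrist_force()-f0).round(2))
    arm.movel(pos(70,d,75),max_speed=80)
print(status.get_clock(),status.get_opening())
E
```

```text
[[514.4  94.9  58. ]
 [517.1   6.   58. ]
 [519.3 -83.4  58. ]] [array([515.2,  96.2,  58. ]), array([518.5,   6.3,  58. ]), array([521.7, -83.7,  58. ])]
90 54 [515.26  96.18  54.16] [ 0.79 -0.99 -0.71]
90 51 [515.21  96.21  51.04] [ 0.85 -0.32 -0.41]
90 48.5 [515.19  96.2   48.51] [ 0.31 -1.08 -0.53]
0 54 [518.58   6.23  54.17] [-0.92  0.44  1.54]
0 51 [518.49   6.26  51.04] [-0.35  0.8  -0.39]
0 48.5 [518.5    6.25  48.53] [-0.41  1.05  1.  ]
-90 54 [521.85 -83.73  54.17] [ 0.65 -0.21  0.41]
-90 51 [521.76 -83.7   51.03] [ 0.3  -0.68 -0.07]
-90 48.5 [521.76 -83.69  48.53] [-0.03  0.13 -0.57]
14.1417 -0.34169768045276355
```

No contact force shows up beyond the noise. I'll go back to the left pad, press it and look.

```bash
python3 - <<'E'
from h import *
arm.movel(pos(70,90,75),max_speed=250); arm.hold(.2)
m=lambda:np.array([np.r_[status.get_wrist_force(),status.get_tau()[1:3]] for _ in range(20)])
a=m();arm.movel(pos(70,90,48),max_speed=60);arm.hold(.2);b=m()
print(a.mean(0).round(2),a.std(0).round(2),b.mean(0).round(2))
for n in("side","top"):
    p,d=optics.camera(n); cv2.imwrite(f"pics/{n}2.png",cv2.resize(p[130:310,220:420],None,fx=3.3,fy=3.3)[:,:,::-1])
    np.savez(n+"2.npz",p=p,d=d)
print(status.get_clock())
E
```

```text
[ 1.800e-01  3.000e-02 -4.900e-01 -4.590e+01 -1.987e+01] [0. 0. 0. 0. 0.] [ -0.19   0.22  -0.47 -46.47 -18.68]
16.1083
```

View pics/side2.png

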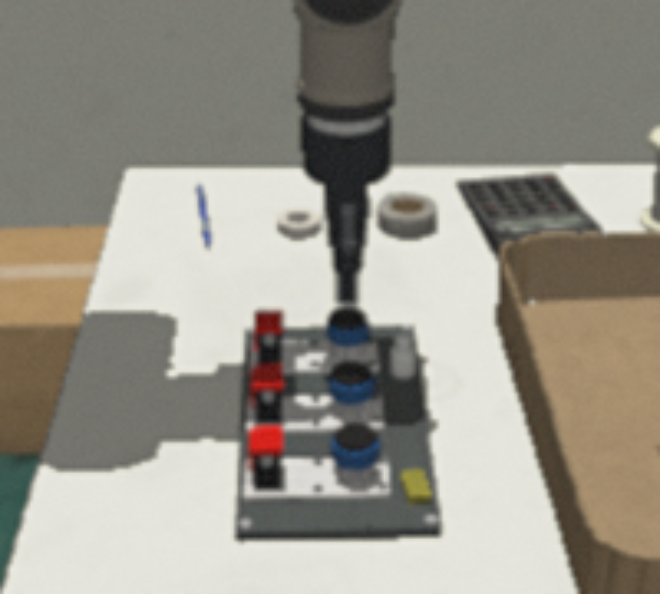

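In the side crop the fingertip is at (347,300), visibly above the left pad top at (347,322). It isn't touching, so I'll get the tip's 3D position from depth.

```bash
cat >> h.py <<'E'
def pt(n,d,u,v):
    P=optics.camera_params(n); f=240/np.tan(np.radians(P['fovy']/2))
    return P['eye']+R.from_euler('xyz',P['rotation']).apply(np.array([(u-P['cx'])/f,-(v-P['cy'])/f,-1])*d[v,u])
E
python3 - <<'E'
from h import *
S=np.load('side2.npz');d=S['d'];p=S['p']
for v in range(205,236): print(v,[f"{pt('side',d,u,v).round(0)}{p[v,u].max()}" for u in(323,325,327)])
for u,v in((326,247),(327,265)): print(pt('side',d,u,v-2).round(1))
for u,v in((333,244),(370,243),(333,273)): print('top',pt('top',np.load('top.npz')['d'],u,v).round(1))
E
```

```text
205 ['[513.  36. 160.]38', '[519.  36. 159.]58', '[524.  37. 159.]46']
206 ['[513.  38. 155.]38', '[519.  36. 156.]54', '[524.  42. 153.]42']
207 ['[513.  45. 149.]36', '[519.  47. 147.]47', '[  517. -1006.   725.]35']
208 ['[513.  46. 145.]29', '[519.  46. 145.]36', '[524.  49. 143.]30']
209 ['[513.  50. 140.]34', '[519.  54. 137.]38', '[524.  51. 139.]27']
210 ['[513.  61. 130.]34', '[519.  60. 131.]44', '[524.  68. 126.]38']
211 ['[513.  64. 125.]30', '[519.  65. 125.]36', '[524.  63. 126.]35']
212 ['[513.  66. 121.]38', '[519.  84. 111.]32', '[524.  82. 112.]58']
213 ['[513.  79. 110.]46', '[519.  87. 106.]28', '[524.  84. 108.]76']
214 ['[513.  82. 106.]55', '[519.  85. 103.]32', '[524.  81. 106.]83']
215 ['[  517. -1006.   725.]53', '[519.  82. 102.]30', '[524.  83. 101.]84']
216 ['[513.  84.  98.]53', '[519.  86.  96.]36', '[524.  83.  98.]83']
217 ['[513.  84.  95.]53', '[519.  81.  96.]34', '[524.  79.  97.]81']
218 ['[513.  85.  90.]49', '[519.  92.  86.]34', '[524.  82.  92.]81']
219 ['[513.  83.  88.]55', '[519.  85.  87.]29', '[524.  82.  89.]79']
220 ['[513.  82.  85.]5
[... 529 characters left out ...]
524.  86.  60.]26']
228 ['[513.  83.  58.]31', '[519.  83.  58.]30', '[524.  83.  58.]32']
229 ['[513.  80.  56.]49', '[519.  77.  59.]48', '[524.  81.  56.]52']
230 ['[513.  82.  52.]77', '[519.  78.  54.]76', '[524.  75.  56.]77']
231 ['[513.  77.  51.]80', '[519.  79.  50.]85', '[524.  80.  50.]82']
232 ['[513.  79.  47.]82', '[519.  80.  46.]85', '[524.  79.  47.]83']
233 ['[513.  77.  45.]82', '[518.  78.  44.]81', '[524.  78.  44.]80']
234 ['[513.  79.  40.]84', '[518.  76.  42.]81', '[524.  80.  39.]86']
235 ['[513.  80.  36.]100', '[518.  83.  34.]94', '[524.  86.  32.]99']
[521.  -11.5  61.6]
[523.2 -92.6  60.2]
top [519.4   5.   56. ]
top [520.8 -83.3  60.1]
top [448.6   5.3  63.3]
```

Depth puts the pad top at z ≈ 58 and centred correctly, but the real tip is at about z 75 while the TCP reads 48. I'll descend slowly with a force guard to find the true contact height.

```bash
python3 - <<'E'
from h import *
print(status.get_tcp_pos().round(1),status.get_opening(),status.get_clock())
for z in range(44,22,-2):
    hit=arm.movel(pos(70,90,z),max_speed=30,threshold=4); arm.hold(.05)
    print(z,hit,status.get_tcp_pos()[2].round(2),status.get_wrist_force().round(2))
    if hit: break
p,d=optics.camera("side"); np.savez("side3.npz",p=p,d=d)
for v in range(216,236,1): print(v,pt('side',d,325,v).round(0),p[v,325])
print(status.get_clock())
E
```

```text
[515.3  96.2  48.3] 0.14755564545207256 16.1083
44 False 43.88 [ 0.48 -0.19 -0.42]
42 False 41.93 [-0.55 -0.21  1.06]
40 False 39.94 [ 0.11  0.59 -0.27]
38 False 37.94 [-0.29  0.09 -0.18]
36 False 35.93 [ 0.43 -0.43 -0.13]
34 False 33.93 [-0.8  -0.09 -1.09]
32 False 32.2 [-0.24 -0.1   3.44]
30 False 30.15 [ 0.33 -0.04  4.75]
28 False 28.25 [-0.2  -0.34  5.64]
26 False 26.35 [-0.7   0.07  7.59]
24 False 24.52 [-0.86 -0.19  8.75]
216 [519.  50. 117.] [34 37 38]
217 [519.  62. 107.] [35 36 39]
218 [519.  63. 103.] [36 36 37]
219 [519.  67.  98.] [33 37 37]
220 [519.  79.  87.] [39 42 43]
221 [519.  86.  80.] [35 37 38]
222 [519.  84.  77.] [32 30 34]
223 [519.  87.  73.] [34 35 35]
224 [519.  83.  71.] [33 31 33]
225 [519.  86.  67.] [29 34 30]
226 [519.  86.  63.] [27 28 31]
227 [519.  83.  62.] [41 43 44]
228 [519.  85.  57.] [66 65 65]
229 [519.  89.  51.] [67 69 69]
230 [519.  79.  54.] [47 46 44]
231 [519.  80.  50.] [30 29 30]
232 [519.  78.  48.] [31 39 55]
233 [518.  78.  44.] [29 54 79]
234 [519.  85.  36.] [31 57 84]
235 [518.  77.  38.] [32 57 85]
19.4917
```

Contact comes at TCP z ≈ 33, so the real tip sits about 25 mm above the reported TCP. The left pad is now down about 8.5 mm at about 8.8 N. Next, the middle and right pads with that offset.

```bash
python3 - <<'E'
from h import *
arm.movel(pos(70,90,52),max_speed=80)
for d in(0,-90):
    arm.movel(pos(70,d,52),max_speed=150)
    arm.movel(pos(70,d,35),max_speed=60); arm.hold(.1); L=[]
    for z in(35,30,28,26,24.5,23.5):
        arm.movel(pos(70,d,z),max_speed=30,threshold=20)
        F=[]
        for _ in range(4): arm.hold(.04); F.append(status.get_wrist_force()[2])
        L.append((status.get_tcp_pos()[2],np.mean(F)))
    print(d,np.round(L,2).tolist(),np.polyfit(*np.array(L[1:]).T,1).round(2))
    arm.movel(pos(70,d,52),max_speed=80)
print(status.get_clock())
E
```

```text
0 [[35.1, -0.14], [30.23, 2.39], [28.19, 3.52], [26.12, 4.57], [24.68, 4.91], [23.7, 5.46]] [-0.46 16.35]
-90 [[35.09, -0.21], [30.02, 1.33], [28.07, 1.34], [26.04, 2.05], [24.54, 2.79], [23.55, 2.0]] [-0.18  6.68]
28.7083
```

Stiffness is about 0.75 N/mm on the left, 0.46 in the middle and 0.18 on the right, so the right mount is softest. I'll push its tag.

```bash
python3 - <<'E'
from h import *
arm.movel(pos(1,-90,50),max_speed=120)
arm.movel(pos(1,-90,35),max_speed=80); arm.hold(.1)
for z in(28,22,19,17.5,16.5):
    hit=arm.movel(pos(1,-90,z),max_speed=30,threshold=15); arm.hold(.06)
    print(z,hit,status.get_tcp_pos().round(2),status.get_wrist_force().round(2))
    if hit or status.get_wrist_force()[2]>9: break
arm.hold(.2)
arm.movel(pos(1,-90,60),max_speed=80); arm.movel(pos(-60,-90,150),max_speed=200)
p,d=optics.camera("side"); np.savez("side4.npz",p=p,d=d)
cv2.imwrite("pics/side4.png",cv2.resize(p[210:300,280:370],None,fx=6,fy=6)[:,:,::-1]); print(status.get_clock())
E
```

```text
28 False [452.51 -86.13  27.87] [ 0.6   0.04 -0.96]
22 False [452.64 -86.15  21.84] [ 0.18 -0.48  0.37]
19 False [452.65 -86.14  18.86] [ 0.14 -0.17  0.32]
17.5 False [452.83 -86.22  17.63] [-0.15 -0.58  3.41]
16.5 False [452.9  -86.26  17.52] [-2.68  1.26 15.36]
33.2833
```

View pics/side4.png

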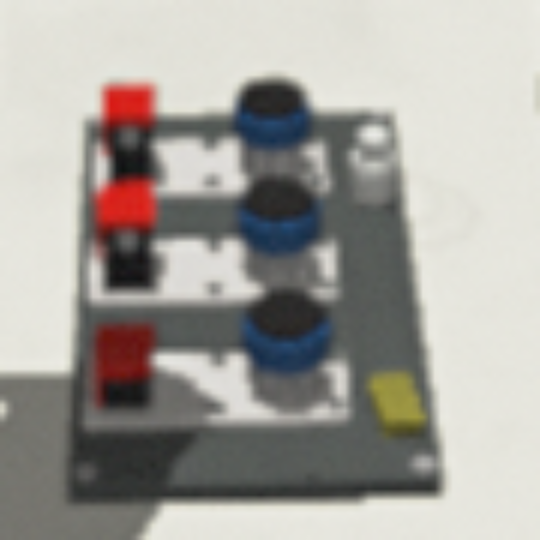

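The picture shows the right tag at (125,350), visibly lower than the other two, which are up at (128,100) and (125,205). The pads are free and the weight and block are in place. I'll check the tag heights by depth before handing in.

```bash
python3 - <<'E'
from h import *
for n in("side","side3","side4"):
    S=np.load(n+'.npz');p=S['p'].astype(int);d=S['d']
    for c,s in blobs((p[...,0]>70)&(p[...,1]<45)&(p[...,2]<45)&(np.indices(p.shape[:2])[1]<312)&(np.indices(p.shape[:2])[1]>290)&(np.indices(p.shape[:2])[0]<290)&(np.indices(p.shape[:2])[0]>215),10,400):
        print(n,c,s,[pt('side',d,int(round(c[0])),v).round(0)[2] for v in range(s[1],s[1]+s[3])])
E
```

```text
side [300.59 228.02] [297, 225, 8, 8, 41] [np.float64(61.0), np.float64(56.0), np.float64(59.0), np.float64(57.0), np.float64(56.0), np.float64(57.0), np.float64(45.0), np.float64(41.0)]
side [300.68 243.89] [297, 239, 8, 10, 65] [np.float64(24.0), np.float64(59.0), np.float64(57.0), np.float64(58.0), np.float64(57.0), np.float64(56.0), np.float64(59.0), np.float64(57.0), np.float64(55.0), np.float64(51.0)]
side [300.06 263.87] [296, 260, 9, 9, 69] [np.float64(59.0), np.float64(60.0), np.float64(58.0), np.float64(60.0), np.float64(58.0), np.float64(725.0), np.float64(57.0), np.float64(54.0), np.float64(43.0)]
side3 [300.66 227.85] [298, 225, 7, 7, 41] [np.float64(57.0), np.float64(58.0), np.float64(60.0), np.float64(59.0), np.float64(54.0), np.float64(53.0), np.float64(44.0)]
side3 [300.37 244.34] [295, 240, 11, 11, 79] [np.float64(57.0), np.float64(58.0), np.float64(59.0), np.float64(59.0), np.float64(59.0), np.float64(58.0), np.float64(59.0), np.float64(53.0), np.float64(51.0), np.float64(42.0), np.float64(36.0)]
side3 [300.1  263.93] [296, 260, 9, 9, 70] [np.float64(58.0), np.float64(61.0), np.float64(59.0), np.float64(58.0), np.float64(58.0), np.float64(57.0), np.float64(55.0), np.float64(55.0), np.float64(42.0)]
side4 [300.71 227.93] [298, 225, 7, 7, 42] [np.float64(61.0), np.float64(60.0), np.float64(60.0), np.float64(60.0), np.float64(56.0), np.float64(56.0), np.float64(42.0)]
side4 [300.66 243.78] [297, 239, 8, 10, 65] [np.float64(24.0), np.float64(58.0), np.float64(58.0), np.float64(57.0), np.float64(59.0), np.float64(58.0), np.float64(57.0), np.float64(57.0), np.float64(53.0), np.float64(51.0)]
side4 [299.99 268.51] [296, 264, 9, 10, 72] [np.float64(44.0), np.float64(45.0), np.float64(42.0), np.float64(42.0), np.float64(41.0), np.float64(44.0), np.float64(42.0), np.float64(42.0), np.float64(37.0), np.float64(33.0)]
```

The right tag's top is at about 42 mm (fully down) and the other two are at about 58 mm (up). Handing in.

```bash
python3 -c "
from workcell import arm,status
print(arm.finish_job(),status.get_clock())"
```

```text
the job is handed in; nothing more can be done
the job is handed in; nothing more can be done
```

I pressed all three pads in order from left to right; the right spring is clearly the softest (about 0.18 N/mm, against 0.46 middle and 0.75 left), so I pushed its tag fully down, left the other two up and handed the job in at about 33 s, with no verdict returned.

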